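Pull out the tin rack, latch it, heft the three tins and hold up the fullest

ROBOT

A 7-joint arm with a two-finger parallel gripper is mounted at the origin on a cart in front of the work surface, level with it; the furniture and walls round the work are solid. World frame = base frame: x ahead of the robot, y to its left, z up, the work surface at z = 0. Lengths are in m, angles in degrees, forces in N, time in s.
With the tool pointing down it reaches from about 0.425 to 1.025 m from the base axis. Payload 9.4 kg.
Tool frame: the origin (TCP) lies at the very end of the fingers, on their centre line; the grasp point (between the pads) lies 19 mm behind it; x points along the fingers, z is the direction in which the jaws open and shut, and the axes are right-handed (so a half turn about x gives the same grasp; the last joint's range is limited). The gripper opens to 93 mm and grips with 3 to 60 N. Pads are 15 mm wide; open, the fingers measure 128 mm over their backs; the gripper's body (75 mm by 188 mm) begins 65 mm behind the grasp point.
Start: joints at [-71.889, 34.337, -0.143, 91.639, 0.103, 54.024, -4.572], TCP at [0.278, 0.67, 0.219] pointing down, gripper open.
Joint ranges: [-147.43, 147.43], [-19.82, 112.94], [-74.19, 73.91], [6.32, 146.72], [-59.91, 239.91], [6.04, 106.73], [-150.56, 150.56]. Speed limits (degrees/s): [127.2, 127.2, 172.46, 172.46, 180, 180, 180].

INTERFACE

Orientations are given as [roll, pitch, yaw] about the fixed x, y, z axes, in that order (R = Rz(yaw) Ry(pitch) Rx(roll)).
In Python, from station import readout, read_camera, robot, search_frame, spot_point gives the robot as it stands. The module is installed in compiled form; this text tells all that it offers.
- The arm moves only by the shell command python3 -m crank 'ROWS' [OPENING] [FORCE]. ROWS is JSON, a list of rows, each a list of 2 entries, a list of its own where there are three numbers: the shift along the tool's x, y, z in mm, then the turn, a rotation vector about the tool's x, y, z in degrees. In form: [[[tx, ty, tz], [wx, wy, wz]], ...]. A call has 1 to 12 rows; each row shifts and turns the commanded pose from where the row before left it, along the tool's axes as they then stand; what a row does not reach is not made up. A row lasts 1/10 s, in which the tool goes at most 50 mm and 8.59 degrees, less where a joint would pass 70% of its speed; a pose out of reach is approached as far as the arm can. A call is refused whole if a number of a shift passes 50 or a number of a turn 8.59, either way. A call with a gripper value outside its range is refused whole. OPENING is the opening, from 0 (shut) to 1 (fully open), set as the call begins (- or left out, the last holds). The fingers move at their own pace and stop on an object; FORCE is the grip in N (left out, the last holds). Time passes only in rows, so rows that do not move let the fingers close. It gives the time, the measured TCP pose, the force and the opening at its end, in the units of the state.
- readout.state(): the state, without advancing time (a new reading comes with each control period).
- read_camera(name): name is "scene" or "side" or "wrist"; returns a dict with "img" (384x512x3 uint8, red, green, blue), "depth" (384x512 float32, m along the optical axis (not along the pixel's ray), 0 where there is no reading), "camera_matrix" (3x3 intrinsics, pixels), "eye" and "orientation" of the camera in the world. Camera axes: x right, y down, z forward; pixel columns grow to the right and rows downward; lengths in m; the calibration is good to about 2 mm. A picture is of the moment at which its call begins.
- robot.hand_in(): hands the job in, once; it reports no verdict.
Trained networks look in a picture, given as the dict that the camera call returned (one of the last four; its "shot" number tells which), for a name from the list of things; names that differ only in an ending like _2 or _b are one class to them, and where a whole thing is asked for, a point or a joint stands for the part that bears it (a point fixed in the world has none). Each returns a list of dicts, best first, with "p" (0 to 1); they miss things now and then, are a little off and sometimes report something else, mostly with a low value. They report only what shows in the picture. A call takes as long as a camera call. They do not tell look-alikes from the thing itself.
- search_frame(thing, picture): "box" ([left, top, width, height] in pixels, round what is visible of it).
- spot_point(thing, picture): "xy" ([column, row] in pixels: a listed point, or the origin of a listed thing).
The state is a dict: "time_s": time; "joint_positions": joint angles; "dq": joint speeds; "effort": joint torques, N m; "position": TCP position; "tcp_rot": TCP orientation; "contact_force": force on the tool from outside, world axes, zero at the start; "torque": the same for the moment, N m; "grip_width": finger opening in m.
Only numpy, scipy, OpenCV 4.12 (cv2) and the standard library are available. Lean on these libraries where they do the work, as an engineer would, in place of code of your own. Each camera call takes 0.05 s, during which the arm holds its last target. There are 200 camera calls.

TASK

The rack of old grease tins is parked at the back of its slide: lift the latch lever, pull the rack all the way out to its front stop and press the lever fully down again so that the rack is locked. The tins hold nuts and bolts, one of them far more than the others: heft each of the three in turn, setting it back upright in its hole, and find the heaviest. Finish holding that one up, upright and still, about 15 cm above the rack, ready to be taken from you, with the other two seated in their holes; do not put it down or let go, and leave the other things on the table alone.

Things in the scene. Friction and masses are not known exactly. Their poses are not given: they have to be found in the camera images.
- rack (a joint): how far the rack is pulled out, m: 0 = parked at the back (start), 0.140 = over the front notch; front stop at 0.141. Plywood board 100 mm deep x 290 mm wide on two guide rods, its top 58 mm above the table, with a row of three holes 71 mm wide, 8 mm deep, for the tins. It slides along -x of the pocket points (roughly towards the robot); friction about 3 N
- latch (a joint): angle of the latch lever at the rack's front, rad: 0 = fully down, its tooth in a notch of the bar below (locked; one notch for the parked, one for the working position, 3 mm play each way), up to 0.7 = lifted. The tooth is clear above about 0.25; between the notches it rests on the bar at about 0.22. It stays where it is left; moving it takes about 3 N at the grip
- latch_grip (a point): middle of the lever's black round handle: 20 mm thick, 73 mm long, lying along the rack's x and pointing to the front (-x), nearly level and 63 mm above the table when locked. The steel bar below it reaches 34 mm above the table. Axes turn with the lever (x along the lever, y along the hinge line)
- latch_hinge (a point): a point on the lever's hinge line, which runs along the rack's y: 54 mm in front of (-x) the middle hole's centre, 38 mm above the table. When locked the handle's middle is 95 mm in front of and 25 mm above it; lifted, it swings up and back about it. Moves with the rack
- pocket_1 (a point): centre of the floor of the rack's left hole (+y side of the rack), 50 mm above the table; x, y, z are the rack's axes (-x = direction in which it is pulled out). It moves with the rack. Neighbouring holes are 95 mm apart.
- pocket_2 (a point): centre of the floor of the rack's middle hole, as pocket_1
- pocket_3 (a point): centre of the floor of the rack's right hole (-y side), as pocket_1
- tin_a: one of three identical closed round grease tins, red lid and yellow label: body 65 mm in diameter, lid 67 mm in diameter (top 11 mm), 60 mm high; origin at the centre of the underside. They stand in the rack's holes in any order and differ only in weight: the heaviest weighs 0.65 to 0.8 kg, the others 0.25 to 0.5 kg
- tin_b: another of the three identical tins, as tin_a
- tin_c: another of the three identical tins, as tin_a
- tape_measure: a tape measure, 54 x 80 x 68 mm, standing on the table near the slide; leave it alone; origin at the centre of its underside
- line_reel: a white plastic reel, 46 mm in diameter, 33 mm high, on the table near the slide; leave it alone; origin at the centre of its underside
- pipe_off: an upright offcut of grey pipe, 42 mm in diameter, 85 mm high, on the table near the slide; leave it alone; origin at the centre of its underside
Not all that is in view belongs to the job. What is shaped like the tin_a but orange, purple or white is not meant.

How it is judged (in metres and radians):
On the way, in this order (a step that is already met when the one before it is completed fails the run):
1. the latch lever is lifted and the tooth is out of the parked notch (value of joint latch above 0.27 rad and value of joint rack below 0.05 m), for 0.1 s.
2. the rack is out at its front stop and the lever fully down again: locked (value of joint rack above 0.134 m and value of joint latch below 0.06 rad), for 0.2 s.
3. a first tin is hefted: lifted in the fingers clear of its hole (12 mm or more), the rack still locked (all of step 2 and ((z of tin_a in the frame of pocket_2 above 0.012 m and contact force between tin_a and the fingers above 1 N) or (z of tin_b in the frame of pocket_2 above 0.012 m and contact force between tin_b and the fingers above 1 N) or (z of tin_c in the frame of pocket_2 above 0.012 m and contact force between tin_c and the fingers above 1 N))), for 0.2 s.
4. all tins stand in their holes again ((distance between tin_a and pocket_1 below 0.007 m or distance between tin_a and pocket_2 below 0.007 m or distance between tin_a and pocket_3 below 0.007 m) and angle between each of tin_a, tin_b, tin_c's own z axis and vertical below 0.1 rad and (distance between tin_b and pocket_1 below 0.007 m or distance between tin_b and pocket_2 below 0.007 m or distance between tin_b and pocket_3 below 0.007 m) and (distance between tin_c and pocket_1 below 0.007 m or distance between tin_c and pocket_2 below 0.007 m or distance between tin_c and pocket_3 below 0.007 m)), for 0.1 s.
5. a second tin is hefted (all of step 3), for 0.2 s.
6. all tins stand in their holes again (all of step 4), for 0.1 s.
7. a third tin is hefted (all of step 5), for 0.2 s.
At the end, for the whole second after the job is handed in: A tin is held still in the fingers, upright (0.2 rad), underside over 12 cm above the hole floors, touching no other tin; the other two stand upright in holes (within 7 mm of centre), each pressing under 5.6 N (only the heaviest weighs more); rack in its front notch, lever down (under 0.06 rad) (all of step 2 and ((z of tin_a in the frame of pocket_2 above 0.12 m and contact force between tin_a and the fingers above 1 N and angle between tin_a's own z axis and vertical below 0.2 rad and linear speed of tin_a below 0.03 m/s and ((distance between tin_b and pocket_1 below 0.007 m or distance between tin_b and pocket_2 below 0.007 m or distance between tin_b and pocket_3 below 0.007 m) and angle between tin_b's own z axis and vertical below 0.1 rad) and contact force between each of tin_b, tin_c and anything else below 5.6 N and contact force between tin_a and tin_b below 0.1 N and ((distance between tin_c and pocket_1 below 0.007 m or distance between tin_c and pocket_2 below 0.007 m or distance between tin_c and pocket_3 below 0.007 m) and angle between tin_c's own z axis and vertical below 0.1 rad) and contact force between tin_a and tin_c below 0.1 N) or (z of tin_b in the frame of pocket_2 above 0.12 m and contact force between tin_b and the fingers above 1 N and angle between tin_b's own z axis and vertical below 0.2 rad and linear speed of tin_b below 0.03 m/s and ((distance between tin_a and pocket_1 below 0.007 m or distance between tin_a and pocket_2 below 0.007 m or distance between tin_a and pocket_3 below 0.007 m) and angle between tin_a's own z axis and vertical below 0.1 rad) and contact force between each of tin_a, tin_c and anything else below 5.6 N and contact force between tin_b and tin_a below 0.1 N and ((distance between tin_c and pocket_1 below 0.007 m or distance between tin_c and pocket_2 below 0.007 m or distance between tin_c and pocket_3 below 0.007 m) and angle between tin_c's own z axis and vertical below 0.1 rad) and contact force between tin_b and tin_c below 0.1 N) or (z of tin_c in the frame of pocket_2 above 0.12 m and contact force between tin_c and the fingers above 1 N and angle between tin_c's own z axis and vertical below 0.2 rad and linear speed of tin_c below 0.03 m/s and ((distance between tin_a and pocket_1 below 0.007 m or distance between tin_a and pocket_2 below 0.007 m or distance between tin_a and pocket_3 below 0.007 m) and angle between tin_a's own z axis and vertical below 0.1 rad) and contact force between each of tin_a, tin_b and anything else below 5.6 N and contact force between tin_c and tin_a below 0.1 N and ((distance between tin_b and pocket_1 below 0.007 m or distance between tin_b and pocket_2 below 0.007 m or distance between tin_b and pocket_3 below 0.007 m) and angle between tin_b's own z axis and vertical below 0.1 rad) and contact force between tin_c and tin_b below 0.1 N))); the arm keeps its last pose, push and grip.
It fails at once if the tape measure is pushed more than 3 cm (distance of tape_measure from where it was at the start of the episode above 0.03 m).
It fails at once if the reel is pushed more than 3 cm (distance of line_reel from where it was at the start of the episode above 0.03 m).
It fails at once if the pipe offcut is pushed more than 3 cm (distance of pipe_off from where it was at the start of the episode above 0.03 m).
It fails at once if a tin is tipped by more than 0.6 rad (angle between any of tin_a, tin_b, tin_c's own z axis and vertical above 0.6 rad).
It also fails if it takes over 72 s, if anything falls off the work surface, if the arm or the gripper's body presses on something with over 40 N, if the wrist force passes 120 N, or if a joint passes its speed limit or range.

## Working session

There is one attempt and no reset: what is moved stays moved. The work goes in short steps, Python scripts to look and compute and a shell command to move; the robot and the scene stay as the last step left them, time stands still between calls to the robot, and variables do not carry over. Pictures are saved under pics/ and viewed, about 8 in all and at most 12, crops included, and the job is handed in when it is done.

```bash
mkdir -p pics; cat > h.py <<'E'
import numpy as np, cv2
from scipy.spatial.transform import Rotation as R
from station import readout, read_camera, robot, search_frame, spot_point
def rot(o):
    o=np.array(o,float)
    if o.shape==(3,3): return o
    if o.size==4: raise ValueError(o)
    return R.from_euler('xyz',o,degrees=True).as_matrix()
def ray(p,uv):
    K=np.array(p['camera_matrix']); d=np.linalg.inv(K)@[uv[0],uv[1],1]
    return np.array(p['eye']), rot(p['orientation'])@d
def at_z(p,uv,z):
    e,d=ray(p,uv); return e+d*(z-e[2])/d[2]
def at_depth(p,uv):
    e,d=ray(p,uv); u,v=int(round(uv[0])),int(round(uv[1]))
    return e+d*p['depth'][v,u]
def save(p,n): cv2.imwrite(f'pics/{n}.png',p['img'][:,:,::-1])
E
python3 - <<'E'
from h import *
print(readout.state())
ims=[]
for n in ['scene','side']:
    p=read_camera(n); ims.append(p['img']); print(n,p['eye'],p['orientation'],p['camera_matrix'])
    for t,z in [('pocket_1',.05),('latch_grip',.063),('latch_hinge',.038),('tin_a',.05),('tape_measure',0),('line_reel',0),('pipe_off',0)]:
        for r in spot_point(t,p)[:5]:
            print(t,round(r['p'],2),np.round(r['xy']),at_z(p,r['xy'],z).round(3),at_depth(p,r['xy']).round(3))
    save(p,n)
E
```

```text
{'time_s': 0.0, 'joint_positions': array([-71.88789606,  34.38544849,  -0.14444926,  91.67967912,
         0.10225571,  54.02417684,  -4.571223  ]), 'dq': array([ 0.04150562,  0.01420644, -0.02663708, -0.04779848, -0.02679562,
       -0.00721143, -0.05708368]), 'effort': array([ 2.70380224e-04, -7.65058565e+01,  1.49675176e+00, -2.52365130e+01,
       -5.25456201e-02,  1.69538171e-02,  1.70995531e-04]), 'position': array([0.27736474, 0.66932457, 0.21775634]), 'tcp_rot': array([-174.73516455,   89.91081616, -107.23908625]), 'contact_force': array([-0.04415559, -0.97941768,  0.36706933]), 'torque': array([-0.01508155, -0.03077318,  0.05801001]), 'grip_width': 0.093092819690719}
scene [ 0.06372135 -0.84500721  1.15198288] [-136.130725      1.14241955  -29.95815663] [[431.64638402   0.         257.59286366]
 [  0.         431.64638402 192.45724658]
 [  0.           0.           1.        ]]
pocket_1 0.7 [344. 225.] [ 0.745 -0.19   0.05 ] [ 0.721 -0.213  0.088]
pocket_1 0.63 [316. 186.] [0.769 0.003 0.05 ] [ 0.749 -0.021  0.081]
pocket_1 0.61 [328. 202.] [ 0.762 -0.08   0.05 ] [ 0.729 -0.
[... 1333 characters left out ...]
7   0.039]
tin_a 0.8 [329. 193.] [ 0.362 -0.111  0.05 ] [ 0.388 -0.166  0.017]
tin_a 0.73 [259. 161.] [ 0.745 -0.189  0.05 ] [ 0.725 -0.162  0.065]
tin_a 0.68 [225. 205.] [0.618 0.189 0.05 ] [0.632 0.173 0.037]
tin_a 0.48 [239. 168.] [ 0.769 -0.081  0.05 ] [ 0.754 -0.062  0.061]
tin_a 0.48 [224. 175.] [0.776 0.005 0.05 ] [0.761 0.022 0.061]
tape_measure 0.78 [263. 254.] [0.381 0.288 0.   ] [0.362 0.314 0.025]
tape_measure 0.47 [259. 161.] [ 0.81 -0.28  0.  ] [ 0.724 -0.162  0.066]
line_reel 0.73 [252. 178.] [ 0.735 -0.125  0.   ] [ 0.693 -0.07   0.034]
line_reel 0.57 [348. 190.] [ 0.348 -0.259  0.   ] [ 0.352 -0.27  -0.006]
pipe_off 0.53 [231. 262.] [ 0.434  0.38  -0.   ] [0.411 0.407 0.028]
```

View pics/scene.png

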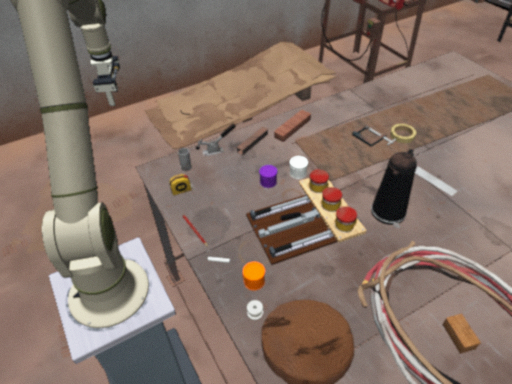

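View pics/side.png

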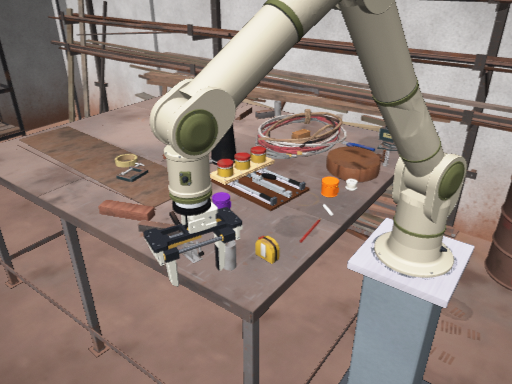

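The scene view shows three red-lidded tins on the plywood rack at (318,181), (332,199) and (346,218). The black handle is at about (291,218), between the two guide rods. The orange (254,275), purple (268,176) and white (299,167) cans are look-alikes and not meant. The tape measure, pipe and reel lie well away. Next I measure the rack axes from the lids and the handle.

```bash
cat >> h.py <<'E'
def lids(p,zt=.110,ref=None):
    hsv=cv2.cvtColor(p['img'],cv2.COLOR_RGB2HSV)
    m=(((hsv[...,0]<6)|(hsv[...,0]>172))&(hsv[...,1]>150)&(hsv[...,2]>60)).astype(np.uint8)
    n,l,s,c=cv2.connectedComponentsWithStats(m)
    v,u=np.mgrid[:384,:512]; out=[]
    for i in range(1,n):
        if s[i,4]<60: continue
        k=l==i; P=np.array([at_depth(p,(a,b)) for a,b in zip(u[k],v[k])])
        top=P[(P[:,2]>zt-.006)&(P[:,2]<zt+.01)]
        if len(top)<20: continue
        c,r=cv2.minEnclosingCircle((top[:,:2]*1000).astype(np.float32))
        out.append((top.mean(0).round(4),np.round(c,1),round(r,1),np.median(top[:,2]).round(4),len(top)))
    return out
E
python3 - <<'E'
from h import *
for n in ['scene','side']:
    p=read_camera(n)
    for o in lids(p): print(n,*o)
    # dark handle: points z .05-.085 in region
    v,u=np.mgrid[:384,:512]
    e=np.array(p['eye']); K=p['camera_matrix']; 
    d=np.stack([(u-K[0,2])/K[0,0],(v-K[1,2])/K[1,1],np.ones_like(u)],-1)@rot(p['orientation']).T
    P=e+d*p['depth'][...,None]
    m=(P[...,0]>.52)&(P[...,0]<.68)&(P[...,1]>-.2)&(P[...,1]<.02)&(P[...,2]>.055)&(P[...,2]<.085)
    q=P[m]; print(n,len(q),q.mean(0).round(3),q.min(0).round(3),q.max(0).round(3))
    if len(q)>8:
        w=np.linalg.eigh(np.cov(q[:,:2].T))[1][:,1]; print(np.degrees(np.arctan2(w[1],w[0])))
    # plywood top
    m=(P[...,0]>.6)&(P[...,0]<.9)&(P[...,1]>-.35)&(P[...,1]<.15)&(abs(P[...,2]-.058)<.004)
    q=(P[m][:,:2]*1000).astype(np.float32); print(len(q),cv2.minAreaRect(q))
E
```

```text
scene [ 0.7667 -0.0081  0.1069] [769.9  -5.6] 32.3 0.1068 146
scene [ 0.7539 -0.1006  0.1071] [754.5 -99.9] 33.6 0.1069 167
scene [ 0.7414 -0.1954  0.1071] [ 742.1 -193.2] 33.3 0.107 196
scene 116 [ 0.605 -0.08   0.068] [ 0.569 -0.089  0.055] [ 0.649 -0.064  0.08 ]
171.69771636821542
834 ((727.840576171875, -48.481353759765625), (264.9197998046875, 435.49957275390625), 15.135370254516602)
side [ 0.7427 -0.182   0.1086] [ 748.8 -184.4] 37.6 0.109 88
side [ 0.7554 -0.0882  0.1083] [754.8 -92. ] 37.2 0.1083 87
side [0.769  0.0044 0.1087] [ 7.707e+02 -2.000e-01] 39.3 0.1088 100
side 70 [ 0.608 -0.066  0.068] [ 0.576 -0.078  0.056] [ 0.647 -0.057  0.077]
174.32085557699017
434 ((748.4428100585938, -73.89044189453125), (240.57785034179688, 494.5528259277344), 27.95105743408203)
```

```bash
cat >> h.py <<'E'
YAW=-7.8
RX=np.array([np.cos(np.radians(YAW)),np.sin(np.radians(YAW)),0]); RY=np.array([-RX[1],RX[0],0])
def plan(tgt,zax=None):
    "remaining shift in the tool axes (mm) and turn (deg) to TCP tgt, tool down with jaw axis zax"
    s=readout.state(); T=rot(s['tcp_rot'])
    print('t',s['time_s'],'pos',s['position'].round(4),'rot\n',T.round(3),'\nF',s['contact_force'].round(1),'w',round(s['grip_width'],4),'j',s['joint_positions'].round(0))
    print('shift',(T.T@(np.array(tgt)-s['position'])*1000).round(1))
    if zax is not None:
        for sg in (1,-1):
            z=np.array(zax)*sg; x=np.array([0,0,-1.]); G=np.stack([x,np.cross(z,x),z],1)
            print('turn',sg,np.degrees(R.from_matrix(T.T@G).as_rotvec()).round(1))
E
python3 -c "
from h import *
plan([.607-.03,-.075,.25],RY)"
```

```text
t 0.9 pos [0.2775 0.6698 0.2186] rot
 [[ 0.    -0.924  0.383]
 [-0.     0.383  0.924]
 [-1.    -0.     0.   ]] 
F [-0.4 -0.4  0.8] w 0.0928 j [-72.  34.  -0.  92.   0.  54.  -5.]
shift [ -31.3 -561.7 -573.4]
turn 1 [-14.7   0.    0. ]
turn -1 [165.3   0.   -0. ]
```

```bash
python3 -m crank '[[[-3,-34,-35],[0,0,0]],[[-3,-34,-35],[0,0,0]],[[-3,-34,-35],[0,0,0]],[[-3,-34,-35],[0,0,0]],[[-3,-34,-35],[0,0,0]],[[-3,-34,-35],[0,0,0]],[[-3,-34,-35],[0,0,0]],[[-3,-34,-35],[0,0,0]],[[-3,-34,-35],[0,0,0]],[[-3,-34,-35],[0,0,0]],[[-3,-34,-35],[-7,0,0]],[[0,0,0],[-7.7,0,0]]]' 0.6
python3 -c "
from h import *
plan([.607-.03,-.075,.25],RY)"
```

```text
time_s: 2.1
position: [0.478, 0.1643, 0.2523]
tcp_rot: [-128.3, 89.8, -46.4]
contact_force: [-0.6, 1.0, -0.3]
grip_width: 0.0558
t 2.1 pos [0.478  0.1643 0.2523] rot
 [[ 0.002 -0.99   0.14 ]
 [-0.002  0.14   0.99 ]
 [-1.    -0.002 -0.002]] 
F [-0.6  1.  -0.3] w 0.0558 j [-25.  17.  -0. 118.   0.  45.  56.]
shift [   3.  -131.5 -223.1]
turn 1 [-0.2 -0.1  0.1]
turn -1 [179.8   0.2   0.2]
```

```bash
python3 -m crank '[[[0,-24,-40],[0,0,0]],[[0,-24,-40],[0,0,0]],[[0,-24,-40],[0,0,0]],[[0,-24,-40],[0,0,0]],[[0,-24,-40],[0,0,0]],[[3,-11,-23],[0,0,0]],[[0,0,0],[0,0,0]],[[0,0,0],[0,0,0]]]' 0.6
python3 - <<'E'
from h import *
p=read_camera('wrist'); save(p,'wrist1')
for t,z in [('latch_grip',.063),('latch_hinge',.038),('pocket_1',.05)]:
    for r in spot_point(t,p)[:4]: print(t,round(r['p'],2),np.round(r['xy']),at_z(p,r['xy'],z).round(4),at_depth(p,r['xy']).round(4))
for o in lids(p): print(*o)
v,u=np.mgrid[:384,:512]
e=np.array(p['eye']); K=p['camera_matrix']
d=np.stack([(u-K[0,2])/K[0,0],(v-K[1,2])/K[1,1],np.ones_like(u)],-1)@rot(p['orientation']).T
P=e+d*p['depth'][...,None]
dark=p['img'].max(2)<70
m=(np.hypot(P[...,0]-.607,P[...,1]+.075)<.06)&(P[...,2]>.064)&(P[...,2]<.08)
q=P[m]; print(len(q),(m&dark).sum(),q.mean(0).round(4),q.min(0).round(4),q.max(0).round(4)); r=cv2.minAreaRect((q[:,:2]*1000).astype(np.float32)); print(r)
plan([.607,-.075,.1],RY)
E
```

```text
time_s: 2.9
position: [0.575, -0.0679, 0.2485]
tcp_rot: [52.9, 90.0, 135.1]
contact_force: [-0.0, 0.4, 0.9]
grip_width: 0.0558
latch_grip 0.58 [252. 209.] [ 0.6132 -0.0762  0.063 ] [ 0.6096 -0.0757  0.0751]
latch_hinge 0.71 [249. 272.] [ 0.7031 -0.0934  0.038 ] [ 0.7009 -0.093   0.0423]
[ 0.7393 -0.0969  0.1087] [750.1 -93. ] 30.8 0.1089 733
[ 0.728  -0.1648  0.108 ] [ 732.3 -164.5] 16.1 0.1084 139
[ 0.7544 -0.0149  0.1088] [757.  -15.4] 17.2 0.1091 420
980 950 [ 0.608  -0.0748  0.0718] [ 0.5747 -0.0872  0.0642] [ 0.6471 -0.0624  0.0787]
((611.2285766601562, -74.84815216064453), (20.19610595703125, 72.72786712646484), 81.5317153930664)
t 3.1 pos [ 0.575  -0.0662  0.2489] rot
 [[ 0.    -0.991  0.134]
 [ 0.     0.134  0.991]
 [-1.    -0.     0.001]] 
F [-0.2 -0.9  1.1] w 0.0558 j [ -1.  22.   3. 109.  -2.  48.  85.]
shift [148.9 -32.8  -4.5]
turn 1 [0.1 0.  0. ]
turn -1 [-179.9   -0.     0. ]
```

View pics/wrist1.png

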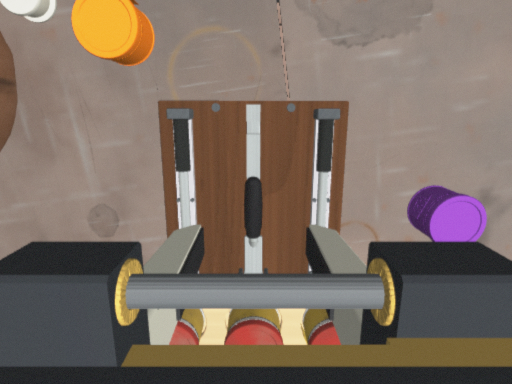

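The wrist view shows the black handle at (252,208), in the middle, free of other things. It measures 20×73 mm centred at (0.611, −0.075), at −8° yaw. Going down on it.

```bash
python3 -m crank '[[[40,-18,-2],[0,0,0]],[[40,-19,-2],[0,0,0]],[[40,0,0],[0,0,0]],[[40,0,0],[0,0,0]],[[25,0,0],[0,0,0]],[[14,0,0],[0,0,0]],[[4,0,0],[0,0,0]],[[0,0,0],[0,0,0]],[[0,0,0],[0,0,0]]]' 0.6
python3 -m crank '[[[0,0,0],[0,0,0]],[[0,0,0],[0,0,0]],[[0,0,0],[0,0,0]],[[0,0,0],[0,0,0]],[[0,0,0],[0,0,0]]]' 0 30
```

```text
time_s: 4.0
position: [0.6122, -0.0767, 0.047]
tcp_rot: [-85.8, 89.9, -3.6]
contact_force: [0.6, -0.7, 0.7]
grip_width: 0.0558
time_s: 4.5
position: [0.6115, -0.0757, 0.0458]
tcp_rot: [-10.9, 89.9, 71.3]
contact_force: [1.5, 13.5, 2.1]
grip_width: 0.0206
```

```bash
python3 -m crank '[[[-5.8,-0.7,0.5],[0,0,3.5]],[[-5.8,-0.7,0.5],[0,0,3.5]],[[-5.8,-0.7,0],[0,0,3.5]],[[-5.8,-0.7,0],[0,0,3.5]],[[-5.8,-0.7,0],[0,0,3.5]],[[-5.8,-0.7,0],[0,0,3.5]],[[-5.8,-0.7,0],[0,0,3.5]],[[0,0,0],[0,0,0]],[[0,0,0],[0,0,0]]]' 
python3 - <<'E'
from h import *
plan([.6,-.075,.1])
p=read_camera('side'); cv2.imwrite('pics/side2.png',cv2.resize(p['img'][120:240,180:340,::-1],None,fx=4,fy=4,interpolation=2))
for t in ['latch_grip','latch_hinge']:
    for r in spot_point(t,p)[:2]: print(t,r['p'],r['xy'],at_depth(p,r['xy']).round(3))
for o in lids(p): print(*o)
E
```

```text
time_s: 5.4
position: [0.6227, -0.0766, 0.0841]
tcp_rot: [89.9, 65.4, 172.1]
contact_force: [-2.8, 2.3, 1.4]
grip_width: 0.0196
t 5.4 pos [ 0.6227 -0.0766  0.0841] rot
 [[-0.412 -0.901  0.136]
 [ 0.057  0.123  0.991]
 [-0.909  0.416  0.001]] 
F [-2.8  2.3  1.4] w 0.0196 j [ 2. 47.  2. 92. -4. 66. 88.]
shift [-5.  27.3 -1.5]
latch_grip 0.44 [266.0, 166.0] [ 0.619 -0.067  0.108]
latch_grip 0.29 [224.7, 175.8] [0.757 0.024 0.061]
latch_hinge 0.48 [251.5, 177.6] [ 0.696 -0.073  0.032]
[0.7693 0.0043 0.1087] [776.    3.5] 36.6 0.1089 99
```

View pics/side2.png

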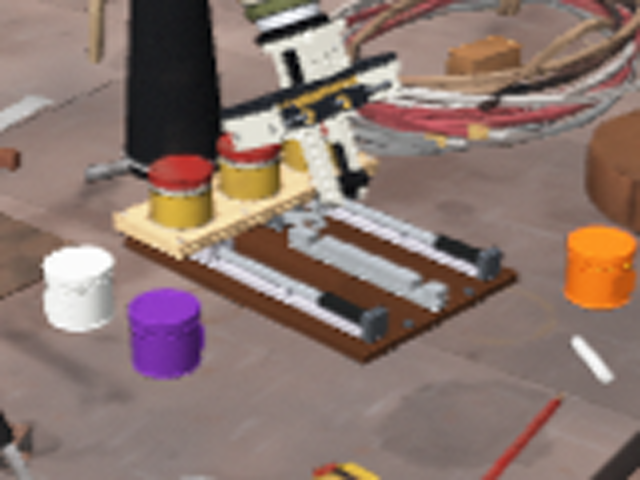

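The crop shows the black handle gripped and lifted (350,185), clear of the grey bar, and the tool has turned 24.6° (0.43 rad). Pulling along rack −x.

```bash
python3 -m crank '[[[3,6,0],[0,0,0]],[[5.8,12.7,0],[0,0,0]],[[5.8,12.7,0],[0,0,0]],[[5.8,12.7,0],[0,0,0]],[[5.8,12.7,0],[0,0,0]],[[5.8,12.7,0],[0,0,0]],[[5.8,12.7,0],[0,0,0]],[[5.8,12.7,0],[0,0,0]],[[5.8,12.7,0],[0,0,0]],[[4,9,0],[0,0,0]],[[0,0,0],[0,0,0]],[[0,0,0],[0,0,0]]]'
python3 -c "
from h import *
plan([.6227-.140*.9907,-.0766+.140*.136,.0841])"
```

```text
time_s: 6.75
position: [0.4958, -0.059, 0.0844]
tcp_rot: [89.8, 65.5, 172.1]
contact_force: [-2.3, 5.7, 0.2]
grip_width: 0.0199
t 6.75 pos [ 0.4958 -0.059   0.0844] rot
 [[-0.411 -0.902  0.136]
 [ 0.057  0.123  0.991]
 [-0.91   0.414  0.001]] 
F [-2.3  5.7  0.2] w 0.0199 j [  1.  40.   1. 110.  -4.  54.  87.]
shift [ 5.2 10.7 -0.2]
```

```bash
python3 -m crank '[[[2.1,4.5,0],[0,0,0]],[[2.1,4.5,0],[0,0,0]],[[1.3,2.8,0],[0,0,0]],[[0,0,0],[0,0,0]],[[0,0,0],[0,0,0]]]'
python3 -m crank '[[[0.5,1,0],[0,0,0]],[[0,0,0],[0,0,0]],[[0,0,0],[0,0,0]]]'
```

```text
time_s: 7.25
position: [0.4842, -0.0573, 0.0841]
tcp_rot: [89.8, 65.6, 172.1]
contact_force: [1.4, 5.4, -0.6]
grip_width: 0.0199
time_s: 7.55
position: [0.4838, -0.0573, 0.084]
tcp_rot: [89.8, 65.7, 172.0]
contact_force: [2.4, 4.3, -0.3]
grip_width: 0.02
```

```bash
python3 -m crank '[[[0.8,1.8,0],[0,0,0]],[[0,0,0],[0,0,0]],[[0,0,0],[0,0,0]]]'
```

```text
time_s: 7.85
position: [0.4829, -0.0572, 0.0838]
tcp_rot: [89.8, 65.9, 172.0]
contact_force: [4.9, 4.0, -3.2]
grip_width: 0.0195
```

```bash
python3 -m crank '[[[5.4,-0.3,0],[0,0,-3.5]],[[5.8,0.3,0],[0,0,-3.5]],[[5.8,0.3,0],[0,0,-3.5]],[[5.8,0.3,0],[0,0,-3.5]],[[5.8,0.3,0],[0,0,-3.5]],[[5.8,0.3,0],[0,0,-3.5]],[[5.8,0.3,0],[0,0,-3.5]],[[0,0,0],[0,0,0]],[[0,0,0],[0,0,0]],[[0,0,0],[0,0,0]]]'
```

```text
time_s: 8.85
position: [0.472, -0.0557, 0.0461]
tcp_rot: [-79.4, 89.7, 2.9]
contact_force: [4.4, 4.4, -2.0]
grip_width: 0.02
```

```bash
python3 -m crank '[[[1,0,0],[0,0,0]],[[1,0,0],[0,0,0]],[[0,0,0],[0,0,0]],[[0,0,0],[0,0,0]]]'
python3 -m crank '[[[1,0,0],[0,0,0]],[[1,0,0],[0,0,0]],[[0,0,0],[0,0,0]],[[0,0,0],[0,0,0]]]'
```

```text
time_s: 9.25
position: [0.4718, -0.0556, 0.045]
tcp_rot: [-78.3, 89.6, 4.0]
contact_force: [0.1, 5.6, 15.8]
grip_width: 0.0197
time_s: 9.65
position: [0.4719, -0.0556, 0.0438]
tcp_rot: [-78.5, 89.6, 3.8]
contact_force: [-0.0, 6.8, 30.6]
grip_width: 0.0196
```

The lever resists at 30 N at its lowest height, so it is down. Releasing, backing up and looking.

```bash
python3 -m crank '[[[-3,0,0],[0,0,0]],[[0,0,0],[0,0,0]],[[0,0,0],[0,0,0]],[[0,0,0],[0,0,0]],[[0,0,0],[0,0,0]]]' 0.6
python3 -m crank '[[[-30,0,0],[0,0,0]],[[-50,0,0],[0,0,0]],[[-50,0,0],[0,0,0]],[[-40,0,0],[0,0,0]],[[0,0,0],[0,0,0]],[[0,0,0],[0,0,0]],[[0,0,0],[0,0,0]]]' 1
python3 - <<'E'
from h import *
for n in ['wrist','scene','side']:
    p=read_camera(n)
    for o in lids(p): print(n,*o)
    for t in ['latch_grip','latch_hinge']:
        for r in spot_point(t,p)[:1]: print(t,r['p'],r['xy'],at_depth(p,r['xy']).round(3))
    v,u=np.mgrid[:384,:512]
    e=np.array(p['eye']); K=p['camera_matrix']
    d=np.stack([(u-K[0,2])/K[0,0],(v-K[1,2])/K[1,1],np.ones_like(u)],-1)@rot(p['orientation']).T
    P=e+d*p['depth'][...,None]
    m=(np.hypot(P[...,0]-.472,P[...,1]+.0557)<.06)&(P[...,2]>.055)&(P[...,2]<.12)&(p['img'].max(2)<80)
    q=P[m]; print(n,len(q)); 
    if len(q): print(q.mean(0).round(4),q.min(0).round(4),q.max(0).round(4),cv2.minAreaRect((q[:,:2]*1000).astype(np.float32)))
    if n=='wrist': save(p,'wrist2')
plan([.62,-.075,.2],-RX)
E
```

```text
time_s: 10.15
position: [0.4693, -0.0565, 0.0443]
tcp_rot: [133.0, 90.0, -144.9]
contact_force: [-0.2, 0.4, 0.3]
grip_width: 0.0542
time_s: 10.85
position: [0.4687, -0.0563, 0.2135]
tcp_rot: [98.6, 89.9, -179.2]
contact_force: [1.2, -0.3, -0.2]
grip_width: 0.0933
wrist [ 0.6044 -0.1753  0.1087] [ 606.5 -169.1] 33.0 0.1088 2021
wrist [ 0.6026 -0.0796  0.1087] [616.  -74.9] 31.8 0.1089 1117
wrist [0.6165 0.0151 0.1089] [622.2  15.7] 30.1 0.109 1303
latch_grip 0.76 [255.3, 189.1] [ 0.473 -0.057  0.075]
latch_hinge 0.74 [256.9, 259.4] [ 0.562 -0.067  0.043]
wrist 1323
[ 0.4697 -0.0555  0.0716] [ 0.4356 -0.0686  0.0598] [ 0.5072 -0.0431  0.0783] ((471.2173156738281, -55.38323974609375), (20.19289779663086, 71.83519744873047), 81.57929229736328)
scene [0.628  0.012  0.1071] [628.6  15.3] 33.2 0.107 157
scene [ 0.615  -0.0818  0.1071] [616.6 -79.1] 33.6 0.1071 185
scene [ 0.6036 -0.1758  0.1072] [ 603.4 -173.5] 33.2 0.107 220
latch_grip 0.57 [251.3, 227.4] [ 0.469 -0.059  0.071]
latch_hinge 0.71 [279.2, 224.1] [ 0.567 -0.072  0.04 ]
scene 116
[ 0.4664 -0.0608  0.068 ] [ 0.4327 -0.0692  0.05
[... 163 characters left out ...]
 610.4 -161.4] 37.1 0.1086 90
side [ 0.6162 -0.0704  0.1086] [619.7 -69.7] 34.8 0.1087 102
side [0.6315 0.0254 0.1086] [634.9  23.4] 34.6 0.1086 112
latch_grip 0.55 [294.9, 184.2] [ 0.528 -0.14   0.024]
latch_hinge 0.42 [276.4, 186.8] [ 0.564 -0.06   0.035]
side 79
[ 0.4676 -0.0456  0.0682] [ 0.4316 -0.0607  0.0558] [ 0.5081 -0.0363  0.0775] ((469.5912170410156, -48.29576110839844), (17.3817195892334, 78.3473129272461), 81.27669525146484)
t 11.3 pos [ 0.4694 -0.0563  0.2142] rot
 [[-0.001 -0.991  0.136]
 [-0.     0.136  0.991]
 [-1.     0.001 -0.   ]] 
F [ 0.3 -0.9 -0.7] w 0.0932 j [ -3.  18.   4. 124.  -2.  38.  84.]
shift [  14.1 -151.8    2. ]
turn 1 [-90.   0.  -0.]
turn -1 [90. -0. -0.]
```

View pics/wrist2.png

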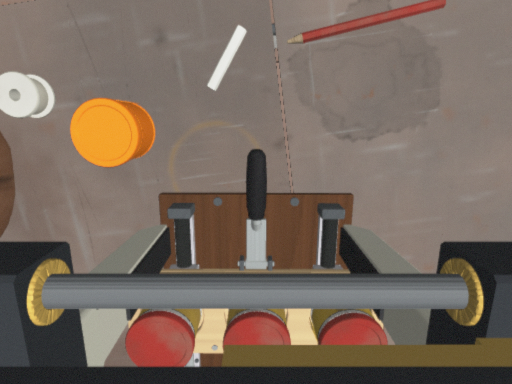

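The wrist view shows the rack out, the handle (257,185) down over the bar, and the three red lids (163,340), (257,332), (350,330). Handle travel is 140.0 mm, and its top height of 78 mm is the same as when parked and locked. Going to pocket 1 with the jaws along rack x.

```bash
python3 -m crank '[[[0,-30,19],[0,0,0]],[[0,-40,25],[0,0,0]],[[0,-40,26],[0,0,0]],[[0,-40,26],[0,0,0]],[[0,0,0],[8.4,0,0]],[[0,0,0],[8.4,0,0]],[[0,0,0],[8.4,0,0]],[[0,0,0],[8.4,0,0]],[[0,0,0],[8.4,0,0]],[[0,0,0],[8.4,0,0]],[[0,0,0],[8.4,0,0]],[[0,0,0],[8.4,0,0]]]'
python3 -m crank '[[[0,0,0],[8.4,0,0]],[[0,0,0],[8.4,0,0]],[[0,0,0],[6,0,0]],[[0,0,0],[0,0,0]],[[0,0,0],[0,0,0]]]'
python3 - <<'E'
from h import *
p=read_camera('wrist'); save(p,'wrist3')
for o in lids(p): print(*o)
for o in lids(read_camera('side')): print(*o)
plan([.631,.0187,.066],RX)
E
```

```text
time_s: 12.5
position: [0.631, 0.0185, 0.2144]
tcp_rot: [167.6, 90.0, -177.7]
contact_force: [-0.3, -0.9, 0.4]
grip_width: 0.0929
time_s: 13.0
position: [0.6311, 0.0186, 0.2143]
tcp_rot: [-131.0, 90.0, -138.6]
contact_force: [0.1, 0.5, -0.7]
grip_width: 0.0928
[0.6302 0.0129 0.1085] [635.7  18.4] 32.8 0.1085 2859
[ 0.6202 -0.0471  0.1075] [623.9 -56.1] 27.0 0.1078 239
[ 0.6181 -0.0987  0.1086] [619.  -92.9] 26.5 0.1086 530
[ 0.6041 -0.1645  0.1085] [ 607.1 -166.5] 36.6 0.1085 90
[ 0.6166 -0.0706  0.1087] [623.8 -68.9] 36.6 0.1088 98
[0.6304 0.024  0.1087] [633.6  22.7] 35.2 0.1086 108
t 13.1 pos [0.6311 0.0184 0.2145] rot
 [[-0.     0.133  0.991]
 [-0.     0.991 -0.133]
 [-1.    -0.    -0.   ]] 
F [0.2 0.2 0.4] w 0.093 j [-26.  31.  29. 106. -20.  48.   5.]
shift [ 1.485e+02  3.000e-01 -1.000e-01]
turn 1 [ 0.1 -0.   0. ]
turn -1 [-179.9   -0.    -0. ]
```

View pics/wrist3.png

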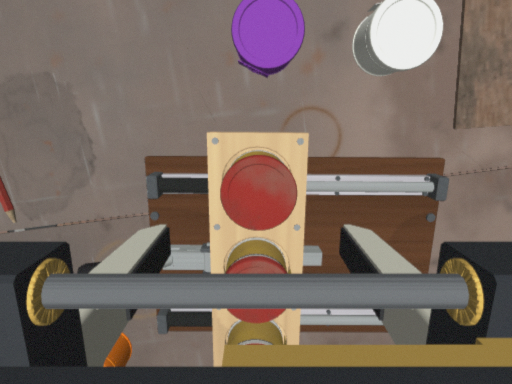

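The wrist view shows tin lid 1 at (259,192) centred between the fingers along x. Descending and gripping.

```bash
python3 -m crank '[[[45,0,1],[0,0,0]],[[45,0,1],[0,0,0]],[[34,0,0],[0,0,0]],[[16,0,0],[0,0,0]],[[8,0,0],[0,0,0]],[[0,0,0],[0,0,0]],[[0,0,0],[0,0,0]]]'
python3 -m crank '[[[0,0,0],[0,0,0]],[[0,0,0],[0,0,0]],[[0,0,0],[0,0,0]],[[0,0,0],[0,0,0]],[[0,0,0],[0,0,0]]]' 0 40
```

```text
time_s: 13.8
position: [0.634, 0.018, 0.0679]
tcp_rot: [13.1, 89.9, 5.3]
contact_force: [1.2, -0.2, 0.8]
grip_width: 0.0932
time_s: 14.3
position: [0.6335, 0.0183, 0.0671]
tcp_rot: [18.9, 89.9, 11.1]
contact_force: [-0.9, 0.3, 5.0]
grip_width: 0.0664
```

```bash
python3 -m crank '[[[-6,0,0],[0,0,0]],[[-12,0,0],[0,0,0]],[[-12,0,0],[0,0,0]],[[0,0,0],[0,0,0]],[[0,0,0],[0,0,0]],[[0,0,0],[0,0,0]],[[0,0,0],[0,0,0]],[[0,0,0],[0,0,0]]]'
python3 - <<'E'
from h import *
import numpy as np
F=[]
for i in range(10): read_camera('wrist'); F.append(readout.state()['contact_force'])
print(np.mean(F,0),np.std(F,0))
s=readout.state(); print(s['position'],s['grip_width'],s['torque'])
E
```

```text
time_s: 15.1
position: [0.6329, 0.0181, 0.0962]
tcp_rot: [-159.9, 90.0, -167.7]
contact_force: [0.4, 0.2, -2.8]
grip_width: 0.0662
[ 0.01341386 -0.12861439 -3.09412871] [0.2356306  0.42345802 0.58344833]
[0.63313377 0.01817273 0.09653282] 0.0659515521430888 [-0.09499664  0.14354034 -0.0279534 ]
```

Tin 1 weighs about 0.32 kg, so it is light. Setting it back.

```bash
python3 -m crank '[[[12,0,0],[0,0,0]],[[9,0,0],[0,0,0]],[[4,0,0],[0,0,0]],[[4,0,0],[0,0,0]],[[0,0,0],[0,0,0]],[[0,0,0],[0,0,0]]]'
python3 -m crank '[[[0,0,0],[0,0,0]],[[0,0,0],[0,0,0]],[[0,0,0],[0,0,0]],[[0,0,0],[0,0,0]],[[0,0,0],[0,0,0]]]' 1
```

```text
time_s: 16.2
position: [0.6331, 0.0181, 0.0674]
tcp_rot: [-135.7, 90.0, -143.6]
contact_force: [-0.5, 0.2, -2.5]
grip_width: 0.0662
time_s: 16.7
position: [0.6332, 0.0182, 0.0676]
tcp_rot: [11.4, 90.0, 3.6]
contact_force: [-0.3, -0.4, 0.7]
grip_width: 0.0925
```

```bash
python3 -m crank '[[[-30,0,0],[0,0,0]],[[-50,0,0],[0,0,0]],[[-10,-25,0],[0,0,0]],[[0,-40,0],[0,0,0]],[[0,-30,-1],[0,0,0]],[[0,0,0],[0,0,0]],[[0,0,0],[0,0,0]]]'
python3 - <<'E'
from h import *
for n in ['wrist','scene','side']:
  for o in lids(read_camera(n)): print(n,*o)
plan([.619,-.0755,.066],RX)
E
```

```text
time_s: 17.4
position: [0.6191, -0.0764, 0.1577]
tcp_rot: [45.3, 90.0, 37.4]
contact_force: [0.7, 0.1, 0.1]
grip_width: 0.0929
wrist [0.6429 0.0462 0.1093] [643.3  46.8] 6.9 0.1093 179
wrist [0.6283 0.0103 0.1086] [634.4  17.4] 32.7 0.1086 5719
wrist [ 0.6165 -0.0472  0.1085] [622.5 -54.2] 24.6 0.1088 295
wrist [ 0.6228 -0.085   0.1085] [622.1 -75.9] 32.6 0.1085 4109
wrist [ 0.5842 -0.1514  0.1087] [ 584.3 -153. ] 7.7 0.1089 93
wrist [ 0.6173 -0.1706  0.1083] [ 608.4 -169.1] 32.6 0.1083 1778
scene [ 0.6381 -0.0027  0.1075] [ 6.353e+02 -5.000e-01] 23.8 0.1077 49
scene [ 0.6153 -0.0816  0.1071] [616.6 -79.2] 32.4 0.1068 181
scene [ 0.6026 -0.1761  0.1074] [ 603.2 -172.1] 33.5 0.1073 221
side [ 0.6026 -0.1639  0.1084] [ 605.8 -166.2] 35.7 0.1087 88
side [ 0.6172 -0.0701  0.1087] [618.8 -74.1] 36.7 0.1087 105
side [0.6297 0.024  0.1085] [635.3  23.4] 36.7 0.1086 116
t 17.55 pos [ 0.6194 -0.0744  0.1573] rot
 [[-0.     0.134  0.991]
 [ 0.001  0.991 -0.134]
 [-1.     0.001 -0.   ]] 
F [-0.2  0.1  0. ] w 0.093 j [-16.  34.  26. 110. -22.  42.  16.]
shift [91.3 -1.3 -0.3]
turn 1 [ 0.1 -0.  -0. ]
turn -1 [-1.799e+02  1.000e-01 -0.000e+00]
```

```bash
python3 -m crank '[[[30,0,1],[0,0,0]],[[35,0,1],[0,0,0]],[[16,0,0],[0,0,0]],[[8,0,0],[0,0,0]],[[0,0,0],[0,0,0]],[[0,0,0],[0,0,0]]]'
python3 -m crank '[[[0,0,0],[0,0,0]],[[0,0,0],[0,0,0]],[[0,0,0],[0,0,0]],[[0,0,0],[0,0,0]],[[0,0,0],[0,0,0]]]' 0 40
python3 -m crank '[[[-6,0,0],[0,0,0]],[[-12,0,0],[0,0,0]],[[-12,0,0],[0,0,0]],[[0,0,0],[0,0,0]],[[0,0,0],[0,0,0]],[[0,0,0],[0,0,0]],[[0,0,0],[0,0,0]],[[0,0,0],[0,0,0]]]'
python3 - <<'E'
from h import *
F=[]
for i in range(10): read_camera('wrist'); F.append(readout.state()['contact_force'])
print(np.mean(F,0),np.std(F,0))
s=readout.state(); print(s['position'],s['grip_width'],s['torque'])
E
```

```text
time_s: 18.15
position: [0.6218, -0.0761, 0.0694]
tcp_rot: [-0.7, 89.9, -8.5]
contact_force: [0.2, -0.8, 0.6]
grip_width: 0.0931
time_s: 18.65
position: [0.6211, -0.076, 0.0689]
tcp_rot: [79.4, 90.0, 71.6]
contact_force: [-0.5, -0.1, 5.7]
grip_width: 0.0657
time_s: 19.45
position: [0.621, -0.0761, 0.0981]
tcp_rot: [-171.3, 90.0, -179.1]
contact_force: [1.0, -0.6, -6.8]
grip_width: 0.0661
[ 0.17324789 -0.19238449 -7.06491783] [0.41820065 0.58304016 0.48693559]
[ 0.62121751 -0.07608633  0.09852435] 0.06634947761624695 [-0.05744698  0.13084169  0.00833594]
```

Tin 2 weighs about 0.72 kg, so it is the heavy one. Setting it back and hefting tin 3 too.

```bash
python3 -m crank '[[[12,0,0],[0,0,0]],[[9,0,0],[0,0,0]],[[4,0,0],[0,0,0]],[[4.5,0,0],[0,0,0]],[[0,0,0],[0,0,0]],[[0,0,0],[0,0,0]]]'
python3 -m crank '[[[0,0,0],[0,0,0]],[[0,0,0],[0,0,0]],[[0,0,0],[0,0,0]],[[0,0,0],[0,0,0]],[[0,0,0],[0,0,0]]]' 1
python3 -m crank '[[[-30,0,0],[0,0,0]],[[-50,0,0],[0,0,0]],[[-10,-25,0],[0,0,0]],[[0,-40,0],[0,0,0]],[[0,-29,0],[0,0,0]],[[0,0,0],[0,0,0]],[[0,0,0],[0,0,0]]]'
python3 - <<'E'
from h import *
for n in ['wrist','scene','side']:
  p=read_camera(n)
  for o in lids(p): print(n,*o)
  if n=='side': cv2.imwrite('pics/side4.png',cv2.resize(p['img'][120:240,180:340,::-1],None,fx=4,fy=4,interpolation=2))
plan([.607,-.1697,.068],RX)
E
```

```text
time_s: 20.55
position: [0.6212, -0.0762, 0.0688]
tcp_rot: [-142.3, 90.0, -150.1]
contact_force: [0.0, -0.5, -6.7]
grip_width: 0.0663
time_s: 21.05
position: [0.6213, -0.0761, 0.0692]
tcp_rot: [8.8, 90.0, 1.0]
contact_force: [0.8, 0.3, -1.1]
grip_width: 0.0928
time_s: 21.75
position: [0.6082, -0.1698, 0.1591]
tcp_rot: [57.6, 90.0, 49.7]
contact_force: [-0.1, -0.1, 0.4]
grip_width: 0.093
wrist [ 0.6095 -0.0492  0.1092] [608.6 -48. ] 7.1 0.1092 188
wrist [ 0.6235 -0.0854  0.1086] [622.6 -76.5] 32.6 0.1086 5620
wrist [ 0.613  -0.1759  0.1085] [ 609.4 -169.6] 32.9 0.1085 4395
scene [ 0.6045 -0.1766  0.1072] [ 605.6 -174.1] 34.2 0.107 217
side [ 0.6063 -0.1636  0.1085] [ 608.7 -165.4] 38.0 0.1084 96
side [ 0.6187 -0.0708  0.1085] [621.6 -69. ] 35.5 0.1084 104
side [0.6312 0.0239 0.1086] [633.4  21.6] 36.7 0.1086 109
t 21.9 pos [ 0.6087 -0.1678  0.1588] rot
 [[-0.     0.134  0.991]
 [ 0.001  0.991 -0.134]
 [-1.     0.001 -0.   ]] 
F [-0.1  0.1 -0.7] w 0.0931 j [ -7.  34.  26. 109. -22.  42.  24.]
shift [90.8 -2.2 -1.4]
turn 1 [ 0.1 -0.  -0. ]
turn -1 [-1.799e+02  1.000e-01 -0.000e+00]
```

View pics/side4.png

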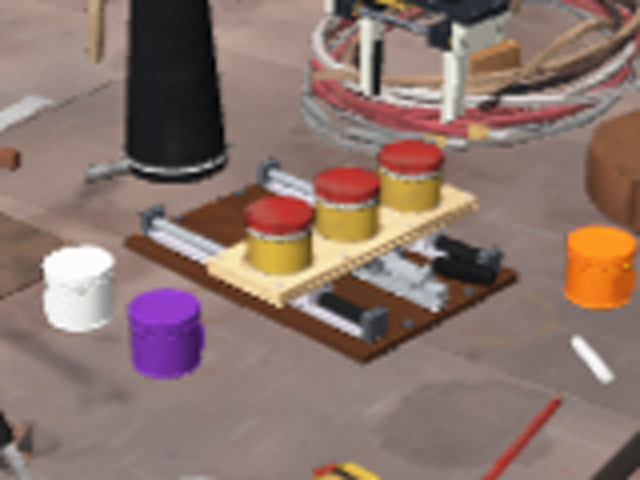

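The view shows all three tins seated with level lids, (280,215), (346,187) and (410,158), and the rack out with the lever down. On to tin 3.

```bash
python3 -m crank '[[[30,0,0],[0,0,0]],[[35,0,0],[0,0,0]],[[16,0,0],[0,0,0]],[[9,0,0],[0,0,0]],[[0,0,0],[0,0,0]],[[0,0,0],[0,0,0]]]'
python3 -m crank '[[[0,0,0],[0,0,0]],[[0,0,0],[0,0,0]],[[0,0,0],[0,0,0]],[[0,0,0],[0,0,0]],[[0,0,0],[0,0,0]]]' 0 40
python3 -m crank '[[[-6,0,0],[0,0,0]],[[-12,0,0],[0,0,0]],[[-12,0,0],[0,0,0]],[[0,0,0],[0,0,0]],[[0,0,0],[0,0,0]],[[0,0,0],[0,0,0]],[[0,0,0],[0,0,0]],[[0,0,0],[0,0,0]]]'
python3 - <<'E'
from h import *
F=[]
for i in range(10): read_camera('wrist'); F.append(readout.state()['contact_force'])
print(np.mean(F,0),np.std(F,0))
s=readout.state(); print(s['position'],s['grip_width'],s['torque'])
E
```

```text
time_s: 22.5
position: [0.609, -0.1694, 0.0699]
tcp_rot: [-9.3, 89.9, -17.1]
contact_force: [0.2, -0.0, 0.9]
grip_width: 0.0928
time_s: 23.0
position: [0.6085, -0.1692, 0.0695]
tcp_rot: [21.5, 90.0, 13.7]
contact_force: [-1.4, 0.5, 4.9]
grip_width: 0.0659
time_s: 23.8
position: [0.6082, -0.1692, 0.0987]
tcp_rot: [178.7, 90.0, 170.9]
contact_force: [0.1, 0.5, -4.3]
grip_width: 0.0662
[ 0.18544326 -0.15038463 -4.63121996] [0.61954329 0.60264219 0.54111252]
[ 0.60845261 -0.16923846  0.09904181] 0.06590913719912365 [ 0.04246751  0.08416707 -0.02142729]
```

Tin 3 weighs about 0.47 kg, so tin 2 is the heaviest. Putting tin 3 back and returning to tin 2.

```bash
python3 -m crank '[[[12,0,0],[0,0,0]],[[9,0,0],[0,0,0]],[[4,0,0],[0,0,0]],[[4.5,0,0],[0,0,0]],[[0,0,0],[0,0,0]],[[0,0,0],[0,0,0]]]'
python3 -m crank '[[[0,0,0],[0,0,0]],[[0,0,0],[0,0,0]],[[0,0,0],[0,0,0]],[[0,0,0],[0,0,0]],[[0,0,0],[0,0,0]]]' 1
python3 -m crank '[[[-30,0,0],[0,0,0]],[[-50,0,0],[0,0,0]],[[-10,25,0],[0,0,0]],[[0,40,0],[0,0,0]],[[0,29,0],[0,0,0]],[[0,0,0],[0,0,0]],[[0,0,0],[0,0,0]]]'
python3 - <<'E'
from h import *
for n in ['wrist','side']:
  p=read_camera(n)
  for o in lids(p): print(n,*o)
plan([.6215,-.076,.068],RX)
E
```

```text
time_s: 24.9
position: [0.6084, -0.1693, 0.0693]
tcp_rot: [-129.1, 90.0, -137.0]
contact_force: [0.3, 0.3, -4.8]
grip_width: 0.0655
time_s: 25.4
position: [0.6085, -0.1692, 0.0697]
tcp_rot: [2.2, 90.0, -5.6]
contact_force: [0.1, 0.9, 0.1]
grip_width: 0.0927
time_s: 26.1
position: [0.6212, -0.0755, 0.1596]
tcp_rot: [-80.0, 90.0, -87.7]
contact_force: [0.7, 0.3, 0.2]
grip_width: 0.093
wrist [0.6448 0.0458 0.1093] [644.9  46.5] 7.5 0.1093 186
wrist [0.6301 0.0102 0.1086] [636.2  17.1] 32.7 0.1086 5582
wrist [ 0.6185 -0.0477  0.1084] [625.6 -56.3] 26.0 0.1086 298
wrist [ 0.6242 -0.0854  0.1085] [623.4 -76.2] 32.8 0.1085 4034
wrist [ 0.5857 -0.1514  0.1089] [ 586.1 -152.5] 6.4 0.1089 86
wrist [ 0.6184 -0.1711  0.1083] [ 610.3 -170.5] 32.7 0.1083 1780
side [ 0.6042 -0.1641  0.1085] [ 606.5 -165.1] 38.5 0.1087 88
side [ 0.6184 -0.0709  0.1083] [619.6 -71.7] 35.5 0.1082 106
side [0.6315 0.0242 0.1087] [631.4  20.2] 37.6 0.1088 113
t 26.2 pos [ 0.621  -0.0773  0.1596] rot
 [[ 0.     0.137  0.991]
 [-0.001  0.991 -0.137]
 [-1.    -0.001  0.   ]] 
F [ 0.8 -0.5  0.2] w 0.0928 j [-16.  34.  27. 109. -22.  42.  16.]
shift [91.6  1.5  0.3]
turn 1 [-0.1  0.   0. ]
turn -1 [ 1.799e+02  1.000e-01 -0.000e+00]
```

```bash
python3 -m crank '[[[30,0,0],[0,0,0]],[[35,0,0],[0,0,0]],[[16,0,0],[0,0,0]],[[9,0,0],[0,0,0]],[[0,0,0],[0,0,0]],[[0,0,0],[0,0,0]]]'
python3 -m crank '[[[0,0,0],[0,0,0]],[[0,0,0],[0,0,0]],[[0,0,0],[0,0,0]],[[0,0,0],[0,0,0]],[[0,0,0],[0,0,0]]]' 0 40
python3 -m crank '[[[-6,0,0],[0,0,0]],[[-12,0,0],[0,0,0]],[[-20,0,0],[0,0,0]],[[-30,0,0],[0,0,0]],[[-30,0,0],[0,0,0]],[[-30,0,0],[0,0,0]],[[-18,0,0],[0,0,0]],[[-8,0,0],[0,0,0]],[[0,0,0],[0,0,0]],[[0,0,0],[0,0,0]],[[0,0,0],[0,0,0]],[[0,0,0],[0,0,0]]]'
python3 - <<'E'
from h import *
F=[]
for i in range(6): p=read_camera('side'); F.append(readout.state()['contact_force'])
print(np.mean(F,0)); 
for o in lids(p): print('seated',*o)
for o in lids(p,.262): print('held',*o)
p2=read_camera('scene')
for o in lids(p2): print('scene',*o)
im=np.hstack([cv2.resize(q['img'][a:a+120,b:b+130,::-1],None,fx=3,fy=3,interpolation=2) for q,a,b in ((p,110,200),(p2,130,230))])
cv2.imwrite('pics/final.png',im); plan([.62,-.076,.22],RX)
E
```

```text
time_s: 26.8
position: [0.6217, -0.0767, 0.0704]
tcp_rot: [-6.0, 89.9, -13.8]
contact_force: [-0.9, -0.0, 0.5]
grip_width: 0.0933
time_s: 27.3
position: [0.6216, -0.076, 0.07]
tcp_rot: [11.4, 89.9, 3.6]
contact_force: [0.7, 0.1, 4.4]
grip_width: 0.066
time_s: 28.5
position: [0.6207, -0.076, 0.2224]
tcp_rot: [-168.7, 89.9, -176.5]
contact_force: [0.7, -0.1, -7.0]
grip_width: 0.0663
[ 0.15841091  0.29731081 -6.81548587]
seated [ 0.6064 -0.1642  0.1086] [ 608.3 -164.6] 36.2 0.1087 94
seated [0.6321 0.0239 0.1083] [638.1  23.7] 36.5 0.1082 114
held [ 0.6208 -0.0652  0.2612] [619.8 -69.8] 36.5 0.2616 80
scene [0.6204 0.0123 0.1071] [627.3  12.6] 32.4 0.1071 115
scene [ 0.6041 -0.176   0.1071] [ 605.  -172.3] 34.4 0.107 215
t 28.85 pos [ 0.6212 -0.0762  0.2234] rot
 [[-0.     0.136  0.991]
 [-0.     0.991 -0.136]
 [-1.    -0.    -0.   ]] 
F [ 0.9 -0.2 -6.2] w 0.0666 j [-18.  30.  30. 106. -19.  49.  14.]
shift [ 3.4 -0.  -1.2]
turn 1 [-0. -0.  0.]
turn -1 [180.   0.   0.]
```

View pics/final.png

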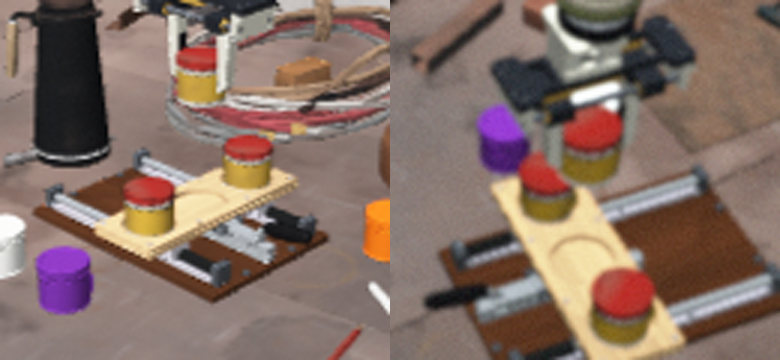

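The left and right crops show the middle tin held upright at (200,75), the outer two seated at (148,205) and (247,160), and the lever down. Handing in.

```bash
python3 -c "
from station import robot; print(robot.hand_in())"
```

```text
the job is handed in; nothing more can be done
None
```

I finished the job and handed it in at about 29 s on the robot's clock. The middle tin is the heaviest, and the arm is holding it upright about 15 cm above its hole. The hand-in gave no verdict.

- **Rack and lever:** I lifted the lever to about 0.43 rad and pulled the rack out; the handle moved 140.0 mm. I pressed the lever down until it pushed back with 30 N. Afterwards its handle top was at the same height as when it was locked at the start (78 mm). I did not pull back on the rack to test the lock, and the latch angle can't be read directly.
- **Weights:**

| Tin | Weight |
|---|---|
| Left | about 0.32 kg |
| Middle | about 0.72 kg |
| Right | about 0.47 kg |

- **Last checks:** The held tin's lid had risen 15 cm, and the wrist carried 6.8 N (about 0.7 kg). The other two lids were level at their seated height (about 108 mm by the side camera). No other object was touched or looked moved, but I did not measure the tape measure, reel or pipe again at the end.
- **Disagreement:** The scene and side cameras differed by 5 to 12 mm in y. I used the wrist camera's values, which matched the given dimensions.

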